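Set the recipe stand's leg and clamp it

ROBOT

A 6-joint arm with a two-finger parallel gripper is mounted at the origin on a cart in front of the work surface, level with it; the furniture and walls round the work are solid. World frame = base frame: x ahead of the robot, y to its left, z up, the work surface at z = 0. Lengths are in mm, angles in rad, forces in N, time in s.
With the tool pointing down it reaches from about 400 to 925 mm from the base axis. Payload 12.5 kg.
Tool frame: the origin (TCP) lies midway between the tips of the shut fingers; the grasp point (between the pads) lies robot.grasp_offset behind it (robot.grasp_offset is the distance from the TCP to the grasp point, in mm); z points along the fingers, y is the line along which they close (so a half turn about z gives the same grasp; the last joint's range is limited). The gripper opens to 95 mm and grips with 3 to 60 N. Pads are 20 mm wide; open, the fingers measure 119 mm over their backs; the gripper's body (75 mm by 180 mm) begins 59 mm behind the grasp point.
Start: joints at [-1.39, 0.491, 1.559, -0, 1.092, -0.106], TCP at [176.825, -599.483, 214.661] pointing down, gripper open.
Joint ranges: [-3.1, 3.1], [-0.84, 2.19], [0.05, 2.79], [-1.13, 4.28], [0.06, 2.93], [-2.69, 2.69]. Speed limits (rad/s): [2.22, 2.22, 2.79, 3.14, 3.14, 3.14].

INTERFACE

Orientations are given as a 3x3 rotation matrix whose columns are the frame's x, y, z axes.
In Python, from station import robot gives the robot as it stands.
- The arm moves only by the shell command python3 -m creep 'ROWS' [FORCE]. ROWS is a JSON object of lists of equal length, an entry for each row: "travel": the shift along the world's x, y, z in cm, a list of three; "rotation": the turn, a rotation vector about the world's x, y, z in degrees, a list of three; "gripper": the closure, from 0 (fully open) to 1 (shut). In form: {"travel": [[dx, dy, dz], ...], "rotation": [[ax, ay, az], ...], "gripper": [gripper, ...]}. A call has 1 to 12 rows; each row shifts and turns the commanded pose from where the row before left it; what a row does not reach is not made up. A row lasts 1/12 s, in which the tool goes at most 41.7 mm and 7.16 degrees, less where a joint would pass 70% of its speed; a pose out of reach is approached as far as the arm can. A call is refused whole if a number of a shift passes 4.17 or a number of a turn 7.16, either way. A call with a gripper value outside its range is refused whole. The fingers move at their own pace and stop on an object; FORCE is the grip in N (left out, the last holds). Time passes only in rows, so rows that do not move let the fingers close. It gives the time, the measured TCP pose, the force, the opening and the grip force at its end, in the units of the state.
- robot.get_obs(): the state, without advancing time (a new reading comes with each control period).
- robot.get_image(name): name is "scene" or "top" or "wrist"; returns (picture, depth): 420x560x3 uint8, red, green, blue; 420x560 float32, mm along the optical axis (not along the pixel's ray), 0 where there is no reading.
- robot.get_calibration(name): a dict with "mtx" (3x3 intrinsics, pixels), "view" (4x4, takes a point from world to camera coordinates). Camera axes: x right, y down, z forward; pixel columns grow to the right and rows downward; lengths in mm; the calibration is good to about 2 mm. The wrist camera is an equidistant fisheye: a pixel r from the principal point sees the ray r / f radians off the axis. A picture is of the moment at which its call begins: read the wrist's pose just before it. get_calibration takes no time and is no camera call; for the wrist camera it gives the pose at the moment of the call.
- robot.finish_job(): hands the job in; it is judged then, once.
Trained networks look in the newest picture that a camera, given by its name, has taken for a name from the list of things; names that differ only in an ending like _2 or _b are one class to them, and where a whole thing is asked for, a point or a joint stands for the part that bears it (a point fixed in the world has none). Each returns a list of dicts, best first, with "p" (0 to 1); they miss things now and then, are a little off and sometimes report something else, mostly with a low value. They report only what shows in the picture. A call takes as long as a camera call.
- robot.recognise(camera, target): "centre" ([x, y, z] in mm, in the coordinates of the camera as it stood for that picture, good to about 4 mm: the middle of the surface that is visible of it).
- robot.regions_of(camera, target): "region" (420x560 bool, what is visible of it).
The state is a dict: "time_s": time; "q": joint angles; "qvel": joint speeds; "joint_torque": joint torques, N m; "ee_pos": TCP position; "ee_rot": TCP orientation; "ft_force": force on the tool from outside, world axes, zero at the start; "torque": the same for the moment, N m; "width": finger opening in mm; "gripper_force": force on a finger pad.
Only numpy, scipy, OpenCV 4.12 (cv2) and the standard library are available. Lean on these libraries where they do the work, as an engineer would, in place of code of your own. Each camera call takes 0.05 s, during which the arm holds its last target. There are 200 camera calls.

TASK

Draw the recipe stand's spring-loaded leg out of its sleeve, with the cam lever still open, until the index tongue on the leg stands level with the pointer clip on the scale, and steady it there. Then, keeping the leg at that mark, pinch the cam lever shut against the leg's fixed cheek. Finish while still holding leg and lever pinched like that at the mark (someone else will put the locking pin in), and do not disturb the things round about.

Things in the scene. Friction and masses are not known exactly. Their poses are not given: they have to be found in the camera images.
- stand: Recipe stand, fixed: base plate 325x150x6 mm, leaning wooden back rest 160 mm wide, 150 mm high at x +0.10 to +0.15 of its frame. Origin on the worktop below the mouth of the dark sleeve (40 mm wide, 48 mm high, x 0 to +0.095). Its x axis points from mouth to back rest; the leg slides out to -x; y left, z up. Turned up to 0.45 rad. Scale ribs, 10 mm apart, along the plate's +y edge.
- leg_grip (a point): Point on the sliding leg to pinch across y: midway between the outer faces of cheek (y +18 mm) and shut paddle (y -18 mm), 45 mm above the worktop, 20 mm behind (+x of) the flange's inner face. Axes as the stand's. Open fingers straddle cheek and open paddle here (57 mm across); beside them nothing is higher than 20 mm above the worktop, except the flange.
- flange (a point): Middle of the inner (+x) face of the flange, a cross plate at the leg's outer end, 110 mm wide (y -55 to +55), 8 mm thick, 26 to 62 mm above the worktop. It stands out 37 mm beyond cheek and shut paddle: a finger beside the cheek (less than 50 mm from the middle line) draws the leg out by pushing it to -x. With the leg fully in it is 65 mm before the sleeve mouth. Axes as the stand's.
- leg_index (a point): Middle of the index tongue, a 4 mm thick tongue at the foot of the flange on its +y side that moves along the scale; the point is at its outer end, 13 mm above the worktop, 24 mm before (-x of) and 69 mm left (+y) of leg_grip. Axes as the stand's.
- mark (a point): Fin tip of the fixed pointer clip on the scale, a dark clip 14 mm wide and 14 mm high with a 3 mm thick fin toward the leg. Axes as the stand's. The leg is at the mark when leg_index has the same x along the scale as this point (it passes 4 mm beside it).
- leg: The sliding leg; axes as the stand's. Origin: the stand's origin with the leg fully in (as it starts) and up to 130 mm to -x of it when drawn out; the mark needs 40 to 96 mm. A spring draws it in with 2.5 to 3.8 N; it goes back when let go, also with the lever shut. Fixed cheek (leg_c3) on its +y side: plate 44x8x42 mm, 20 to 62 mm above the worktop, outer face at y +18 mm.
- lever: Cam lever on the leg's -y side, moves with the leg: steel paddle 47x6x40 mm, 21 to 61 mm above the worktop. Origin on its upright pin at the flange (2 mm to -x of its inner face); x axis to its free end: along the stand's x when shut, 0.42 rad out to -y when open (as it starts; free end 36 mm off the middle line). A spring opens it; 3 N at 30 mm from the pin shuts it.
- mug_teal: Bystander: teal mug, 82 mm wide, 90 mm high. Origin under its middle.
- yoghurt_pot: Bystander: yoghurt pot, 72 mm wide, 71 mm high. Origin under its middle.
- spice_5: Bystander: green-capped spice jar, 44 mm wide, 100 mm high. Origin under its middle.
- salt_shaker: Bystander: salt shaker, 44 mm wide, 90 mm high; stands just beside the stand's rear half. Origin under its middle.
- tea_box: Bystander: dark carton, 69x122x78 mm. Origin under its middle.
- oil_bottle: Bystander: tall dark bottle, 62 mm wide, 268 mm high. Origin under its middle.
- bean_tin: Bystander: food tin, 75 mm wide, 110 mm high. Origin under its middle.
- kitchen_timer: Bystander: wind-up timer, 62 mm wide, 43 mm high. Origin under its middle.

How it is judged (in metres and radians):
On the way, in this order (a step that is already met when the one before it is completed fails the run):
1. the leg is drawn out to the mark (within 5 mm) and steady, with the lever still open (x of leg_index in the frame of mark between -0.005 and 0.005 m and angle between the x axis of lever and the x axis of stand, either way round above 0.2 rad and linear speed of leg below 0.02 m/s), for 0.2 s.
2. the lever is pinched shut with the leg at the mark (x of leg_index in the frame of mark between -0.005 and 0.005 m and angle between the x axis of lever and the x axis of stand, either way round below 0.06 rad), for 0.2 s.
At the end, for the whole second after the job is handed in: the index tongue is within 5 mm of the pointer along the scale, the lever is shut (within 0.06 rad) and the fingers pinch with more than 3 N on the lever's paddle and on the leg's cheek (all of step 2 and contact force between the fingers and lever above 3 N and contact force between the fingers and leg_c3 above 3 N); the arm keeps its last pose, push and grip.
It fails at once if the lever is shut while the leg is more than 10 mm off the mark (angle between the x axis of lever and the x axis of stand, either way round below 0.1 rad and not (x of leg_index in the frame of mark between -0.01 and 0.01 m)).
It fails at once if a bystander is shifted by more than 30 mm (distance of any of mug_teal, yoghurt_pot, spice_5, salt_shaker, tea_box, oil_bottle, bean_tin, kitchen_timer from where it was at the start of the episode above 0.03 m).
It also fails if it takes over 35 s, if anything falls off the work surface, if the arm or the gripper's body presses on something with over 40 N, if the wrist force passes 120 N, or if a joint passes its speed limit or range.

## Working session

There is one attempt and no reset: what is moved stays moved. The work goes in short steps, Python scripts to look and compute and a shell command to move; the robot and the scene stay as the last step left them, time stands still between calls to the robot, and variables do not carry over. Pictures are saved under pics/ and viewed, at most 10 in all, crops included, and the job is handed in when it is done.

```bash
mkdir -p pics; cat > h.py <<'E'
import numpy as np, cv2
from station import robot
def cam2w(cam,p,cal=None):
    V=np.array((cal or robot.get_calibration(cam))["view"]); return (np.linalg.inv(V)@np.r_[p,1])[:3]
def cloud(cam,depth,mask=None):
    c=robot.get_calibration(cam);K=np.array(c["mtx"]);V=np.linalg.inv(np.array(c["view"]))
    v,u=np.nonzero((depth>0)&(mask if mask is not None else True)); d=depth[v,u]
    P=np.c_[(u-K[0,2])/K[0,0]*d,(v-K[1,2])/K[1,1]*d,d,np.ones(len(d))]
    return (P@V.T)[:,:3],u,v
E
python3 - <<'E'
from h import *
for c in ("scene","top"):
    im,d=robot.get_image(c); cv2.imwrite(f"pics/{c}0.png",im[:,:,::-1]); np.savez(f"{c}0.npz",im=im,d=d)
    for t in ("stand","leg_grip","flange","leg_index","mark","leg","lever","salt_shaker","mug_teal","yoghurt_pot","spice_5","tea_box","oil_bottle","bean_tin","kitchen_timer"):
        for r in robot.recognise(c,t)[:2]: print(c,t,round(r["p"],2),cam2w(c,r["centre"]).round(1))
o=robot.get_obs();print(o["time_s"],o["ee_rot"],o["ft_force"],o["width"],robot.grasp_offset)
E
```

```text
scene stand 0.86 [607.9  40.4   6.3]
scene stand 0.46 [534.9  24.2  44.7]
scene leg_grip 0.88 [534.7  29.5  43.4]
scene leg_grip 0.34 [ 431.5 -246.    64.8]
scene flange 0.85 [539.9  22.9  44.6]
scene leg_index 0.93 [533.3  29.3  43.2]
scene mark 0.56 [490.   99.1  17.8]
scene lever 0.73 [536.7  27.7  41.8]
scene lever 0.42 [713.5 245.4  67.7]
scene salt_shaker 0.69 [682.2 -59.6  46.8]
scene mug_teal 0.81 [ 646.7 -252.5   63.5]
scene mug_teal 0.26 [562.5 -12.8  47.8]
scene yoghurt_pot 0.84 [ 511.6 -264.8   59.2]
scene yoghurt_pot 0.73 [ 426.2 -244.2   65.6]
scene spice_5 0.81 [ 428.2 -242.7   65.2]
scene tea_box 0.88 [714.8 243.6  66. ]
scene oil_bottle 0.79 [ 726.7 -260.9  144.3]
scene oil_bottle 0.29 [605.1  42.7   8.2]
scene bean_tin 0.9 [427.6 275.3  94.3]
scene kitchen_timer 0.71 [580.5 258.6  40.4]
scene kitchen_timer 0.33 [ 509.3 -264.7   58. ]
top stand 0.79 [599.3  28.7   7.6]
top leg_grip 0.76 [554.7  13.3  63.3]
top flange 0.94 [556.2  11.9  59.4]
top leg_index 0.77 [552.7   9.2  55.1]
top leg 0.68 [554.3  12.8  61.5]
top leg 0.58 [731.7 218.1  75.2]
top lever 0.72 [589.7 239.9  41.2]
top salt_shaker 0.68 [684.3 -78.3  76. ]
top mug_teal 0.63 [ 662.6 -283.5   22.7]
top yoghurt_pot 0.77 [ 518.4 -280.4   67.5]
top spice_5 0.55 [ 434.1 -263.7  101.1]
top tea_box 0.7 [732.9 215.5  79.4]
top oil_bottle 0.93 [ 727.1 -276.1  199. ]
top bean_tin 0.74 [441.6 245.5 102.4]
top kitchen_timer 0.58 [588.8 234.5  42.3]
1.6 [[ 9.59161951e-01  2.82857476e-01 -3.81866034e-06]
 [ 2.82857475e-01 -9.59161948e-01 -8.26697268e-05]
 [-2.70464639e-05  7.82135198e-05 -9.99999997e-01]] [ 0.02107602  0.60079478 -0.10863677] 94.70957930723675 18.8
```

View pics/top0.png

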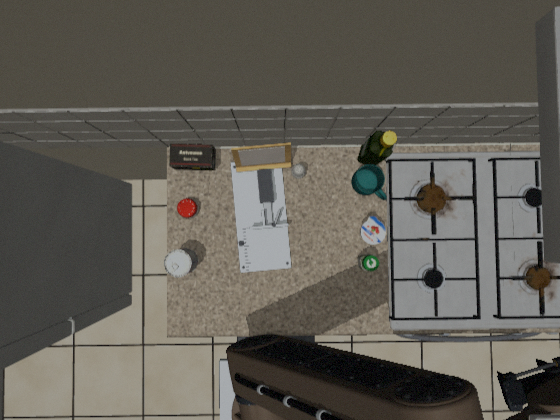

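View pics/scene0.png

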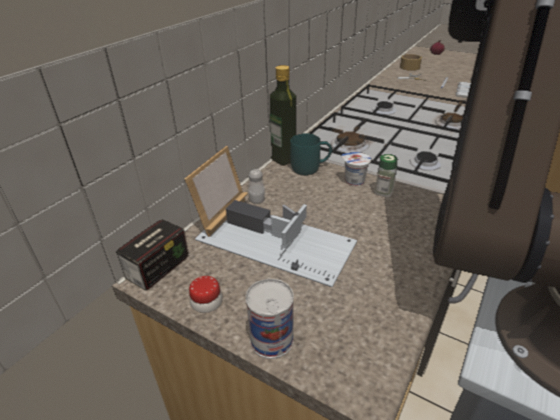

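The top view shows the plate at px (233–290, 160–272), the sleeve at (265,185), the flange at (268,225) and the dark clip at (241,243). In the scene view the clip is at (295,265). Next I fit the stand frame from the stored images.

```bash
python3 - <<'E'
from h import *
z=np.load("top0.npz");im,d=z["im"],z["d"]
P,u,v=cloud("top",d)
g=im[v,u].astype(int); 
roi=(u>220)&(u<300)&(v>140)&(v<285)
w=roi&(g.min(1)>150)&(P[:,2]<20)&(P[:,2]>-8)
r=cv2.minAreaRect(P[w][:,:2].astype(np.float32)); print("plate",r,cv2.boxPoints(r).round(0).tolist(),np.median(P[w][:,2]))
s=roi&(g.max(1)<90)&(P[:,2]>35)&(v<210)
r=cv2.minAreaRect(P[s][:,:2].astype(np.float32)); print("sleeve",r,cv2.boxPoints(r).round(0).tolist(),np.median(P[s][:,2]))
c=roi&(g.max(1)<90)&(u<250)&(v>235)&(v<255)
print("clip",c.sum(),P[c].mean(0))
x=cv2.resize(im[140:285,215:305],None,fx=4,fy=4,interpolation=cv2.INTER_CUBIC)
z=np.load("scene0.npz");y=cv2.resize(z["im"][190:290,185:365],None,fx=4,fy=4,interpolation=cv2.INTER_CUBIC)[:,:420]
cv2.imwrite("pics/c0.png",x[:,:,::-1])
print(robot.get_calibration("wrist"))
E
```

```text
plate ((569.6935424804688, 32.73289489746094), (320.8579406738281, 148.69581604003906), 4.657059669494629) [[404.0, 94.0], [416.0, -54.0], [736.0, -28.0], [724.0, 120.0]] 5.97383505754533
sleeve ((690.97802734375, 30.4439697265625), (170.61343383789062, 223.77816772460938), 0.01758110336959362) [[606.0, 142.0], [606.0, -81.0], [776.0, -81.0], [776.0, 142.0]] 49.05625234472632
clip 18 [490.26198534  89.34541     14.41511722]
{'mtx': array([[325.1922621 ,   0.        , 274.06043233],
       [  0.        , 325.1922621 , 213.25264734],
       [  0.        ,   0.        ,   1.        ]]), 'view': array([[ 2.82221337e-01, -9.59349145e-01,  5.78289815e-04,
        -6.26329407e+02],
       [-9.28828002e-01, -2.73091688e-01,  2.50398629e-01,
        -2.78651400e+01],
       [-2.40061784e-01, -7.12049674e-02, -9.68142651e-01,
         3.90535584e+02],
       [ 0.00000000e+00,  0.00000000e+00,  0.00000000e+00,
         1.00000000e+00]])}
```

```bash
python3 -m creep '{"travel":[[4.17,0,1],[3,3,0],[2.5,3.3,0],[2,3.6,0],[1.8,3.7,0],[1.8,3.7,0],[1.8,3.7,0],[1.8,3.7,0],[1.8,3.7,0],[1.8,3.7,0],[1.8,3.7,0],[1.8,3.7,0]],"rotation":[[0,0,0],[0,0,-3],[0,0,-3],[0,0,-3],[0,0,-3],[0,0,0],[0,0,0],[0,0,0],[0,0,0],[0,0,0],[0,0,0],[0,0,0]],"gripper":[0,0,0,0,0,0,0,0,0,0,0,0]}'
```

```text
time_s: 2.6
ee_pos: [436.3, -203.2, 224.7]
ee_rot: [[0.997, 0.077, 0.001], [0.077, -0.997, -0.0], [0.001, 0.0, -1.0]]
ft_force: [0.9, -1.0, 0.6]
width: 95.4
gripper_force: 0.0
```

```bash
python3 -m creep '{"travel":[[1,3.8,0],[1,3.8,0],[1,3.8,0],[1,3.8,0],[1,3.8,0],[0,3,0],[0,0,0]],"rotation":[[0,0,0],[0,0,0],[0,0,0],[0,0,0],[0,0,0],[0,0,0],[0,0,0]],"gripper":[0,0,0,0,0,0,0]}'; python3 - <<'E'
from h import *
o=robot.get_obs();cal=robot.get_calibration("wrist");print(o["ee_pos"],o["time_s"])
im,d=robot.get_image("wrist");cv2.imwrite("pics/w1.png",im[:,:,::-1]);np.savez("w1.npz",im=im,d=d,view=cal["view"],mtx=cal["mtx"])
for t in ("stand","leg_grip","flange","leg_index","mark","leg","lever"):
    for r in robot.recognise("wrist",t)[:2]: print(t,round(r["p"],2),cam2w("wrist",r["centre"],cal).round(1))
E
```

```text
time_s: 3.18
ee_pos: [485.7, 19.1, 224.4]
ee_rot: [[0.997, 0.081, 0.0], [0.081, -0.997, 0.001], [0.0, -0.001, -1.0]]
ft_force: [-0.4, 0.6, -1.0]
width: 95.4
gripper_force: 0.0
[485.69812065  19.14136404 224.4406199 ] 3.1833
stand 0.72 [566.1  29.1   9.6]
leg_grip 0.69 [554.1  10.7  62. ]
flange 0.76 [553.4   9.7  53.1]
leg_index 0.8 [553.1  11.5  58. ]
mark 0.48 [489.   87.7  15.2]
leg 0.86 [553.3  12.4  60.4]
lever 0.95 [562.2 -12.3  60.5]
lever 0.66 [586.8 228.8  45.6]
```

View pics/w1.png

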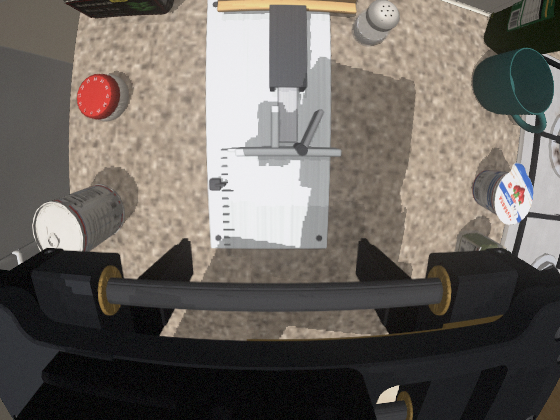

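The wrist view shows the flange across (240–340, 152), the tongue near (226,152), the clip at (217,184), the cheek at (275,125), the open lever at (312,130), and the sleeve at (288,50). I fit the geometry from the depth.

```bash
cat >> h.py <<'E'
def wcloud(f):
    z=np.load(f);K=z["mtx"];V=np.linalg.inv(z["view"]);d=z["d"]
    v,u=np.nonzero(d>0);a=(u-K[0,2])/K[0,0];b=(v-K[1,2])/K[0,0];r=np.hypot(a,b)+1e-9;t=np.tan(r)/r;D=d[v,u]
    return (np.c_[a*t*D,b*t*D,D,np.ones(len(D))]@V.T)[:,:3],u,v,z["im"][v,u].astype(int)
E
python3 - <<'E'
from h import *
P,u,v,g=wcloud("w1.npz")
w=(u>200)&(u<345)&(v>5)&(v<250)&(g.min(1)>140)&(P[:,2]<14)&(P[:,2]>-5)
r=cv2.minAreaRect(P[w][:,:2].astype(np.float32));print("plate",r,np.median(P[w][:,2]))
f=(u>225)&(u<350)&(v>140)&(v<165)&(P[:,2]>50)&(P[:,2]<70)
def lines(n,m,ax):
    Q=P[m];print(n,m.sum(),Q.min(0).round(1),Q.max(0).round(1),Q.mean(0).round(1));
f2=f&(P[:,0]<562)
(vx,vy,x0,y0)=cv2.fitLine(P[f2][:,:2].astype(np.float32),cv2.DIST_HUBER,0,.01,.01).ravel();print("flange line yaw",np.arctan2(-vx/vy,1) )
s=(u>268)&(u<308)&(v>5)&(v<92)&(P[:,2]>40)&(P[:,2]<60)&(g.max(1)<120)
r=cv2.minAreaRect(P[s][:,:2].astype(np.float32));print("sleeve",r,np.median(P[s][:,2]))
for th in (0.081,):
    c,sn=np.cos(th),np.sin(th);X=P[:,0]*c+P[:,1]*sn;Y=-P[:,0]*sn+P[:,1]*c
    def b(n,m): print(n,m.sum(),"X",np.percentile(X[m],[1,5,50,95,99]).round(1),"Y",np.percentile(Y[m],[1,5,50,95,99]).round(1),"Z",np.percentile(P[m][:,2],[5,50,95]).round(1))
    b("plate",w);b("sleeve",s)
    b("flange",(u>240)&(u<292)&(v>142)&(v<162)&(P[:,2]>57)&(P[:,2]<68));b("flange2",(u>312)&(u<345)&(v>142)&(v<162)&(P[:,2]>57)&(P[:,2]<68))
    b("flangeall",(u>225)&(u<350)&(v>145)&(v<162)&(P[:,2]>57)&(P[:,2]<68))
    b("cheek",(u>262)&(u<284)&(v>105)&(v<143)&(P[:,2]>57)&(P[:,2]<68))
    b("lever",(u>300)&(u<325)&(v>105)&(v<146)&(P[:,2]>54)&(P[:,2]<68))
    b("clip",(u>205)&(u<235)&(v>172)&(v<195)&(P[:,2]>10)&(P[:,2]<25))
    b("clipdark",(u>205)&(u<235)&(v>172)&(v<195)&(g.max(1)<100))
    b("tongue",(u>212)&(u<236)&(v>142)&(v<160)&(P[:,2]>10)&(P[:,2]<25))
im=np.load("w1.npz")["im"];cv2.imwrite("pics/c1.png",cv2.resize(im[95:205,200:350],None,fx=5,fy=5,interpolation=cv2.INTER_CUBIC)[:,:,::-1])
E
```

```text
plate ((561.1654663085938, 29.029495239257812), (315.2756042480469, 177.73448181152344), 3.6199448108673096) 6.65678718963369
flange line yaw 0.08483871
sleeve ((651.2852783203125, 16.4091796875), (94.22998046875, 39.68758010864258), 5.365838527679443) 48.756081792260034
plate 24407 X [413.  424.7 547.8 690.4 705.3] Y [-95.4 -83.5   1.   60.1  68.1] Z [1.5 6.7 8. ]
sleeve 2989 X [604.5 607.8 648.9 692.1 696.3] Y [-55.2 -53.8 -36.1 -18.2 -17.1] Z [47.4 48.8 50.1]
flange 448 X [531.1 531.5 535.8 540.9 543.9] Y [-38.6 -36.5 -15.1  10.4  12.5] Z [58.4 62.3 63.7]
flange2 248 X [530.8 531.  535.3 539.1 539.4] Y [-90.3 -88.5 -75.2 -62.2 -61.1] Z [58.3 62.1 63.4]
flangeall 926 X [530.7 531.5 535.4 539.3 541. ] Y [-88.8 -84.2 -37.6  13.6  17.6] Z [58.4 62.4 64.7]
cheek 258 X [545.  546.  563.4 580.  581.9] Y [-24.3 -24.3 -21.3 -18.2 -18.2] Z [60.9 62.4 63.6]
lever 256 X [542.1 543.1 560.7 577.4 579. ] Y [-70.4 -69.2 -60.9 -51.9 -49.8] Z [56.9 61.3 62.9]
clip 152 X [488.1 488.3 495.  500.9 501.1] Y [37.4 38.7 48.4 55.2 56.7] Z [12.6 16.5 20.9]
clipdark 42 X [489.7 492.6 495.4 500.4 500.5] Y [37.2 37.5 43.6 51.6 53.3] Z [ 7.8 15.7 20.9]
tongue 29 X [533.4 533.4 534.7 537.  537. ] Y [24.4 25.1 28.7 32.2 33.2] Z [16.  17.7 18.7]
```

View pics/c1.png

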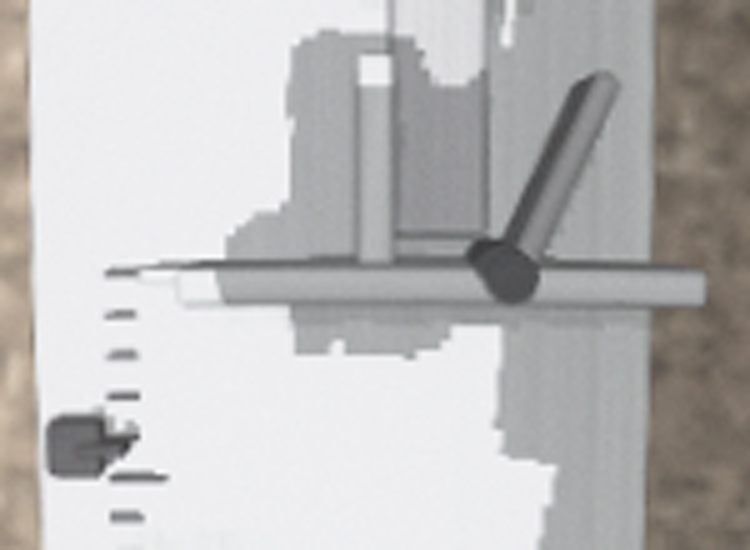

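The fit gives yaw ≈ 0.083, a midline at Y0 ≈ -36, the flange inner face at X ≈ 539.4 and the clip at X ≈ 495, so the draw is about 40 mm. Next I straddle the leg with the fingers open.

```bash
python3 -m creep '{"travel":[[3.75,-0.5,0],[3.73,-0.5,0],[0,0,-3],[0,0,-4],[0,0,-4],[0,0,-2],[0,0,0],[0,0,0]],"rotation":[[0,0,0.1],[0,0,0],[0,0,0],[0,0,0],[0,0,0],[0,0,0],[0,0,0],[0,0,0]],"gripper":[0,0,0,0,0,0,0,0]}'; python3 - <<'E'
from h import *
o=robot.get_obs();cal=robot.get_calibration("wrist");print(o["ee_pos"],o["time_s"])
im,d=robot.get_image("wrist");cv2.imwrite("pics/w2.png",im[:,:,::-1]);np.savez("w2.npz",im=im,d=d,view=cal["view"],mtx=cal["mtx"])
E
```

```text
time_s: 4.25
ee_pos: [560.5, 4.4, 94.1]
ee_rot: [[0.997, 0.078, -0.002], [0.078, -0.997, 0.0], [-0.002, -0.0, -1.0]]
ft_force: [-0.3, -0.3, 0.3]
width: 95.0
gripper_force: 0.0
[560.53875259   4.38046886  94.11213686] 4.25
```

View pics/w2.png

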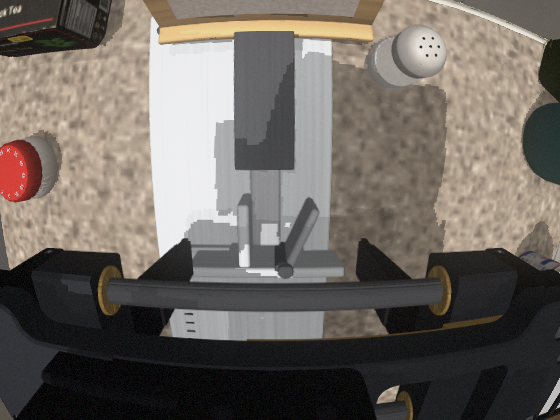

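Tool needs about +5 mm in y (leg at column 265, image centre 274). I correct that and go down.

```bash
python3 -m creep '{"travel":[[0,0.48,0],[0,0,-2],[0,0,-2.5],[0,0,-2],[0,0,-0.2],[0,0,0]],"rotation":[[0,0,0.3],[0,0,0],[0,0,0],[0,0,0],[0,0,0],[0,0,0]],"gripper":[0,0,0,0,0,0]}'; python3 - <<'E'
from h import *
o=robot.get_obs();cal=robot.get_calibration("wrist");print(o["ee_pos"],o["ft_force"],o["time_s"])
im,d=robot.get_image("wrist");np.savez("w3.npz",im=im,d=d,view=cal["view"],mtx=cal["mtx"])
im2,d2=robot.get_image("scene");np.savez("s3.npz",im=im2,d=d2)
a=cv2.resize(im,(400,300));b=cv2.resize(im2[180:300,185:345],(400,300),interpolation=cv2.INTER_CUBIC)
cv2.imwrite("pics/w3.png",np.hstack([a,b])[:,:,::-1])
E
```

```text
time_s: 4.8
ee_pos: [560.9, 9.9, 28.1]
ee_rot: [[0.996, 0.084, 0.0], [0.084, -0.996, -0.0], [0.0, 0.0, -1.0]]
ft_force: [-0.1, 0.8, 0.8]
width: 95.3
gripper_force: 0.0
[560.91507572   9.93514055  28.10446235] [-0.08403197  0.8221667   0.81884781] 4.8
```

View pics/w3.png

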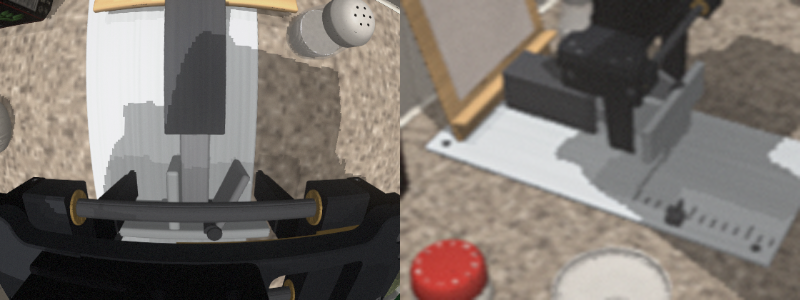

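Fingers straddle cheek and lever; the scene camera sees tongue and clip. I draw most of the way now.

```bash
python3 -m creep '{"travel":[[-0.5,-0.04,0],[-0.4,-0.03,0],[-0.4,-0.03,0],[-0.5,-0.04,0],[-0.5,-0.04,0],[-0.5,-0.04,0],[-0.5,-0.04,0],[-0.5,-0.04,0],[-0.3,-0.03,0],[0,0,0],[0,0,0]],"rotation":[[0,0,0],[0,0,0],[0,0,0],[0,0,0],[0,0,0],[0,0,0],[0,0,0],[0,0,0],[0,0,0],[0,0,0],[0,0,0]],"gripper":[0,0.04,0.08,0.08,0.08,0.08,0.08,0.08,0.08,0.08,0.08]}'; cat > m.py <<'E'
from h import *
import sys
n=sys.argv[1]
im2,d2=robot.get_image("scene");np.savez(f"s{n}.npz",im=im2,d=d2)
b=cv2.resize(im2[200:300,225:365],(700,500),interpolation=cv2.INTER_CUBIC);cv2.imwrite(f"pics/s{n}.png",b[:,:,::-1])
P,u,v=cloud("scene",d2);g=im2[v,u].astype(int);th=.083;c,s=np.cos(th),np.sin(th);X=P[:,0]*c+P[:,1]*s;Y=-P[:,0]*s+P[:,1]*c;Z=P[:,2]
def b(n,m): print(n,m.sum(),*[np.percentile(a[m],[2,10,50,90,98]).round(1) for a in (X,Y,Z)] if m.any() else "")
# Y here uses th=.083: midline approx -36.2-(.002*559)
b("clip",(Y>38)&(Y<62)&(X>470)&(X<530)&(Z>9.5)&(Z<25)&(g.max(1)<110))
b("tongue",(Y>18)&(Y<34)&(X>470)&(X<545)&(Z>10)&(Z<22))
b("flange",(Y>5)&(Y<19)&(X>440)&(X<545)&(Z>30)&(Z<66))
for t in ("mark","leg_index","flange","lever"):
    for r in robot.recognise("scene",t)[:1]:
        w=cam2w("scene",r["centre"]);print(t,round(r["p"],2),w.round(1),"X",round(w[0]*c+w[1]*s,1))
o=robot.get_obs();print(o["time_s"],o["ee_pos"],o["ft_force"],o["width"])
E
python3 m.py 4
```

```text
time_s: 5.82
ee_pos: [519.4, 6.4, 27.3]
ee_rot: [[0.996, 0.084, -0.0], [0.084, -0.996, -0.0], [-0.0, 0.0, -1.0]]
ft_force: [2.3, 0.6, 1.9]
width: 87.5
gripper_force: 1.2
clip 62 [485.7 487.  492.1 497.5 499.4] [39.7 44.8 52.9 58.5 59.5] [10.2 11.4 16.7 19.4 21.9]
tongue 19 [491.5 500.3 501.3 503.4 504.6] [19.4 20.1 26.7 31.6 32.1] [10.3 12.2 16.8 18.9 19.6]
flange 158 [498.2 498.6 513.6 526.  528.4] [ 5.5  9.7 15.5 17.5 18.5] [30.8 34.4 50.6 63.  64.5]
mark 0.38 [491.2 100.6  21.8] X 497.8
leg_index 0.57 [502.3  26.2  35.5] X 502.8
flange 0.73 [501.6  23.2  34.4] X 501.8
6.0667 [519.70333499   6.44136897  27.29464419] [ 1.83702939 -0.05235334  2.40414367] 87.39943087849522
```

View pics/s4.png

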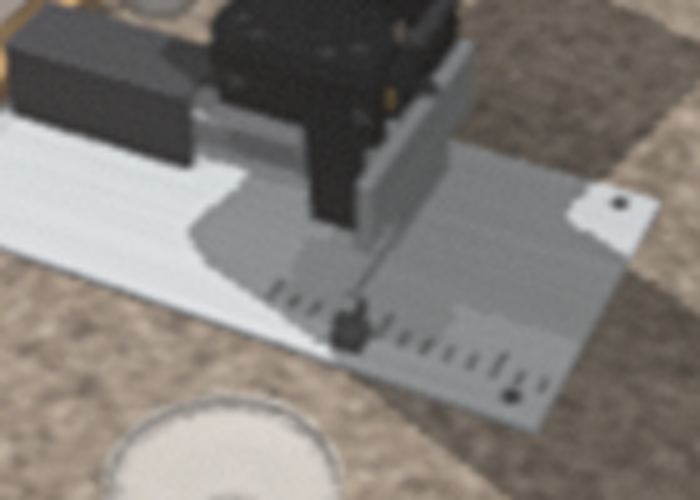

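The leg is drawn about 32–34 mm and the tongue (ending near (358,290)) has not quite reached the clip (350,325). I project hypotheses into the picture for an accurate comparison.

```bash
python3 - <<'E'
from h import *
z=np.load("s4.npz");im=z["im"]
cal=robot.get_calibration("scene");K=np.array(cal["mtx"]);V=np.array(cal["view"])
th=.083;c,s=np.cos(th),np.sin(th)
def pr(X,Y,Z):
    p=(V@[X*c-Y*s,X*s+Y*c,Z,1])[:3];q=K@p;return q[:2]/q[2]
F=12;u0,v0=278,238
b=cv2.resize(im[v0:v0+44,u0:u0+60],None,fx=F,fy=F,interpolation=cv2.INTER_CUBIC).copy()
def line(a,e,col):
    a,e=[tuple(int(round(x)) for x in ((p-[u0,v0]+.5)*F)) for p in (a,e)];cv2.line(b,a,e,col,1,cv2.LINE_AA)
Ym=-37.2
for X,col in((494,(255,0,0)),(499,(0,255,0)),(504,(0,0,255))):
    line(pr(X,Ym+40,13),pr(X,Ym+92,13),col)
# clip body hypothesis X 487-501, top z 20
B=[pr(487,Ym+75,20),pr(501,Ym+75,20),pr(501,Ym+90,20),pr(487,Ym+90,20)]
for i in range(4): line(B[i],B[(i+1)%4],(255,255,0))
cv2.imwrite("pics/s4b.png",b[:,:,::-1])
E
```

```text
(no output)
```

View pics/s4b.png

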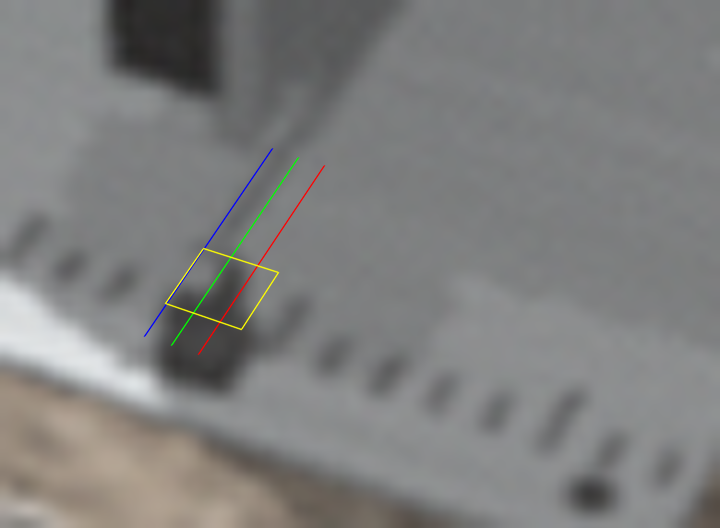

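The overlay puts the tongue between the blue and green lines (X≈501–502) and the fin near (233,272), but fin height makes that ambiguous. I use the wrist depth for the fin and compare the flange displacement within one camera.

```bash
python3 - <<'E'
from h import *
P,u,v,g=wcloud("w1.npz");th=.083;c,s=np.cos(th),np.sin(th);X=P[:,0]*c+P[:,1]*s;Y=-P[:,0]*s+P[:,1]*c
for vv in range(178,192):
    m=(v==vv)&(u>=208)&(u<=230);print(vv,"|".join(f"{g[i].mean():.0f},{X[i]:.0f},{Y[i]:.0f},{P[i,2]:.0f}" for i in np.nonzero(m)[0]))
print("tongue")
for vv in range(146,154):
    m=(v==vv)&(u>=222)&(u<=238);print(vv,"|".join(f"{g[i].mean():.0f},{X[i]:.0f},{Y[i]:.0f},{P[i,2]:.0f}" for i in np.nonzero(m)[0]))
def fl(n):
    z=np.load(n);Q,a,b=cloud("scene",z["d"]);x=Q[:,0]*c+Q[:,1]*s;y=-Q[:,0]*s+Q[:,1]*c
    m=(y>8)&(y<20)&(x>440)&(x<560)&(Q[:,2]>30)&(Q[:,2]<60);print(n,m.sum(),np.percentile(x[m],[5,20,50]).round(1))
    m=(y>-85)&(y<20)&(x>440)&(x<560)&(Q[:,2]>50)&(Q[:,2]<60);print(n,m.sum(),np.percentile(x[m],[2,5,10,20,50]).round(1))
for n in ("scene0.npz","s3.npz","s4.npz"): fl(n)
E
```

```text
178 237,501,58,7|232,500,57,7|194,500,56,7|155,501,53,13|117,501,52,12|115,501,51,12|115,501,50,13|113,501,49,13|114,501,47,13|112,501,46,13|110,501,45,13|115,501,44,11|132,500,43,7|181,500,42,7|194,500,41,7|233,500,40,6|238,500,38,8|239,500,37,7|239,500,36,7|239,500,34,9|239,500,34,6|239,500,32,7|238,500,31,6
179 234,499,59,6|202,499,57,6|115,501,54,17|96,501,53,16|92,501,52,16|90,500,51,15|93,500,49,15|91,500,48,16|92,501,47,17|94,500,46,16|93,500,44,16|84,500,43,14|84,499,43,9|161,499,42,8|177,499,41,7|233,499,40,6|232,499,39,6|196,499,37,7|188,499,36,6|237,499,35,6|239,499,34,6|238,499,32,6|238,499,31,7
180 225,498,58,8|152,499,55,16|104,499,54,16|103,499,53,17|105,499,52,15|108,499,50,17|106,499,49,16|108,499,48,17|109,499,47,17|109,500,45,18|108,499,44,17|94,499,43,16|79,499,43,13|152,498,42,6|173,498,41,7|233,498,40,7|231,498,39,6|184,498,37,6|174,498,36,7|185,498,35,8|237,498,34,6|239,497,33,6|240,497,31,6
181 221,497,59,6|133,498,56,15|108,498,54,18|108,498,53,17|110,498,52,17|112,498,50,17|109,498,49,17|111,498,48,17|112,498,47,16|114,498,45,17|111,498,44,16|97,498,43,16|78
[... 4610 characters left out ...]
238,536,15,63|240,536,14,64
152 239,532,40,6|239,532,39,6|238,532,38,6|238,532,37,6|238,532,35,6|238,532,34,7|239,532,33,7|236,532,32,6|236,532,30,6|234,532,29,7|236,532,28,8|235,532,27,6|232,532,25,7|222,535,18,61|235,535,16,63|239,535,15,64|239,535,14,63
153 239,531,40,6|238,531,39,8|239,531,38,7|238,531,35,8|239,531,34,7|239,531,33,8|239,530,32,6|239,530,30,7|239,530,29,6|239,530,28,6|239,530,27,5|239,530,26,6|223,534,18,62|235,534,16,63|238,534,16,63|240,534,15,62
scene0.npz 45 [530.  530.4 531.4]
scene0.npz 127 [529.7 529.9 530.3 530.5 531.3]
s3.npz 83 [530.5 531.  537.9]
s3.npz 147 [529.9 530.1 530.3 530.6 531.9]
s4.npz 126 [498.3 499.3 514.1]
s4.npz 135 [497.8 498.  498.2 498.5 499.1]
```

The wrist view gives D = 535.3 − 494.2 = 41.1 mm, and the flange has moved 32.1 mm, so 9 mm remain.

```bash
python3 -m creep '{"travel":[[-0.4,-0.03,0],[-0.3,-0.03,0],[-0.2,-0.02,0],[0,0,0],[0,0,0],[0,0,0]],"rotation":[[0,0,0],[0,0,0],[0,0,0],[0,0,0],[0,0,0],[0,0,0]],"gripper":[0.08,0.08,0.08,0.08,0.08,0.08]}'; cat > f.py <<'E'
from h import *
import sys
th=.083;c,s=np.cos(th),np.sin(th)
im,d=robot.get_image("scene");np.savez(f"s{sys.argv[1]}.npz",im=im,d=d)
Q,u,v=cloud("scene",d);g=im[v,u].astype(int);x=Q[:,0]*c+Q[:,1]*s;y=-Q[:,0]*s+Q[:,1]*c
m=(y>-85)&(y<20)&(x>440)&(x<560)&(Q[:,2]>50)&(Q[:,2]<60);print("flange",m.sum(),np.percentile(x[m],[2,5,10,20,50]).round(1),"want 489.2 at 10%")
m=(y>39)&(y<62)&(x>470)&(x<530)&(Q[:,2]>15)&(Q[:,2]<23)&(g.max(1)<110);print("clip",m.sum(),np.percentile(x[m],[2,50,98]).round(1))
m=(y>16)&(y<32)&(x>470)&(x<530)&(Q[:,2]>14)&(Q[:,2]<22);print("tongue",m.sum(),np.percentile(x[m],[2,50,98]).round(1))
o=robot.get_obs();print(o["time_s"],o["ee_pos"].round(2),o["ft_force"].round(2),o["width"],o["gripper_force"])
F=8;u0,v0=265,215;cv2.imwrite(f"pics/s{sys.argv[1]}.png",cv2.resize(im[v0:v0+65,u0:u0+90],None,fx=F,fy=F,interpolation=cv2.INTER_CUBIC)[:,:,::-1])
E
python3 f.py 5
```

```text
time_s: 6.57
ee_pos: [510.5, 5.7, 27.3]
ee_rot: [[0.996, 0.084, -0.0], [0.084, -0.996, -0.0], [-0.0, 0.0, -1.0]]
ft_force: [2.9, -0.6, 0.3]
width: 87.6
gripper_force: 1.3
flange 134 [489.  489.1 489.4 489.6 490.1] want 489.2 at 10%
clip 44 [486.4 492.3 499. ]
tongue 14 [491.2 492.7 495.2]
6.6167 [510.54   5.67  27.32] [ 3.34 -0.21 -0.77] 87.48470560127684 1.2528936238959432
```

View pics/s5.png

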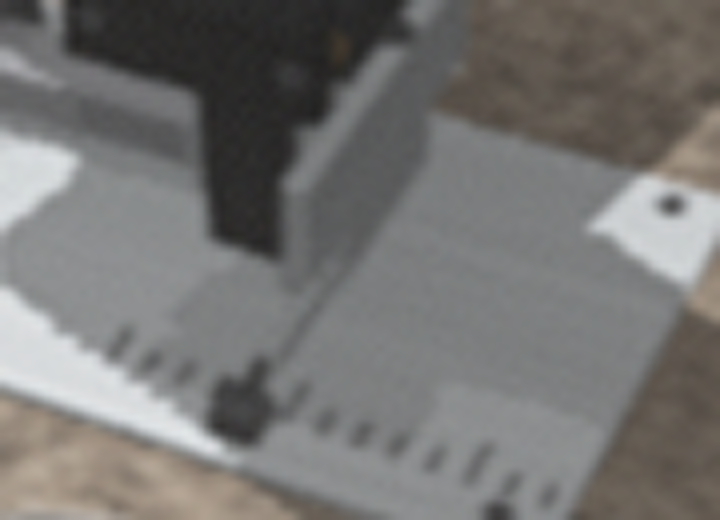

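Tongue (X 492.7) and clip (492.3) agree in the same camera, with the fin near (258,370) and the tongue end near (278,350). I hold steady a moment, then pinch at 20 N.

```bash
python3 -m creep '{"travel":[[0,0,0],[0,0,0],[0,0,0],[0,0,0],[0,0,0],[0,0,0],[0,0,0],[0,0,0],[0,0,0],[0,0,0],[0,0,0],[0,0,0]],"rotation":[[0,0,0],[0,0,0],[0,0,0],[0,0,0],[0,0,0],[0,0,0],[0,0,0],[0,0,0],[0,0,0],[0,0,0],[0,0,0],[0,0,0]],"gripper":[0.08,0.08,0.08,0.2,0.3,0.4,0.5,0.6,0.7,0.8,0.9,1]}' 20; python3 f.py 6
```

```text
time_s: 7.62
ee_pos: [510.1, 6.8, 27.4]
ee_rot: [[0.997, 0.083, -0.001], [0.083, -0.997, 0.002], [-0.001, -0.002, -1.0]]
ft_force: [2.1, 9.2, 2.3]
width: 35.8
gripper_force: 20.0
flange 114 [488.8 488.9 489.1 489.2 489.9] want 489.2 at 10%
clip 45 [485.7 492.4 499. ]
tongue 14 [490.6 492.2 494.9]
7.6667 [510.16   6.76  27.41] [ 1.73 13.36  1.41] 35.784076395764544 20.000945180654526
```

The width is 35.8 mm, so it is shut, and the leg is at the mark. There is a side load of about 13 N, so I move the command ~1 mm to +y to balance the pinch.

```bash
python3 -m creep '{"travel":[[0,0.06,0],[0,0.06,0],[0,0,0],[0,0,0]],"rotation":[[0,0,0],[0,0,0],[0,0,0],[0,0,0]],"gripper":[1,1,1,1]}' 25; python3 f.py 7
```

```text
time_s: 8.0
ee_pos: [510.7, 6.9, 27.4]
ee_rot: [[0.996, 0.084, 0.0], [0.084, -0.996, 0.0], [0.0, -0.0, -1.0]]
ft_force: [3.0, 3.1, 1.8]
width: 36.2
gripper_force: 25.0
flange 110 [489.3 489.4 489.5 489.8 490.4] want 489.2 at 10%
clip 44 [486.2 492.5 499.1]
tongue 15 [491.4 493.2 495. ]
8.05 [510.68   6.93  27.42] [2.5  2.27 0.87] 35.920211449987455 25.00325471162796
```

Balanced: the tongue is within about 1 mm of the clip and the grip is 25 N. Handing in after checking the wrist view of the lever.

```bash
python3 - <<'E'
from station import robot
o=robot.get_obs();print(o["width"],o["gripper_force"],o["ft_force"])
print(robot.finish_job())
E
```

```text
35.920211449987455 25.00325471162796 [2.49957492 2.27249138 0.87468082]
the job is handed in; nothing more can be done
None
```

The job is handed in: the leg is drawn out with the tongue within about 1 mm of the pointer, and the lever is shut (35.9 mm across against 36 mm nominal) and held pinched at 25 N; I judged the lever by finger width and skipped the wrist-camera look I had announced, and no verdict came back.

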